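Dose three filter balls from a slide-gate feeder into a jar

ROBOT

A 7-joint arm with a two-finger parallel gripper is mounted at the origin on the work surface. World frame = base frame: x ahead of the robot, y to its left, z up, the work surface at z = 0. Lengths are in m, angles in rad, forces in N, time in s.
With the tool pointing down it reaches from about 0.425 to 0.875 m from the base axis. Payload 4.7 kg.
Tool frame: the origin (TCP) lies midway between the tips of the shut fingers; the grasp point (between the pads) lies bot.pinch_z behind it (bot.pinch_z is the distance from the TCP to the grasp point, in m); z points along the fingers, y is the line along which they close (so a half turn about z gives the same grasp; the last joint's range is limited). The gripper opens to 85 mm and grips with 20 to 120 N. Pads are 22 mm wide; open, the fingers measure 114 mm over their backs; the gripper's body (76 mm by 85 mm) begins 54 mm behind the grasp point. The pads swing forward as they close: fully open they stand 13 mm farther back than shut.
Start: joints at [1.305, 0.321, -0.07, 1.45, 0.023, 1.371, -0.057], TCP at [0.179, -0.625, 0.231] pointing down, gripper open.
Joint ranges: [-2.86, 2.86], [-0.3, 2.09], [-1.38, 1.24], [0.06, 2.45], [-1.56, 4.7], [0.09, 2.05], [-2.69, 2.69]. Speed limits (rad/s): [2.57, 2.57, 3.14, 3.14, 3.14, 3.14, 3.14].

INTERFACE

Orientations are given as a unit quaternion [w, x, y, z].
In Python, from station import bot gives the robot as it stands.
- The arm moves only by the tool send_rows, never from a script. Its argument "motion" is a list of rows, each an object of numbers: "tx", "ty", "tz": the shift along the tool's x, y, z in mm; "yaw": the turn about the tool's z in degrees. In form: [{"tx": .., "ty": .., "tz": .., "yaw": ..}, ...]. A call has 1 to 12 rows; each row shifts and turns the commanded pose from where the row before left it, along the tool's axes as they then stand; what a row does not reach is not made up. A row lasts 1/8 s, in which the tool goes at most 62.5 mm and 10.7 degrees, less where a joint would pass 70% of its speed; a pose out of reach is approached as far as the arm can. A call is refused whole if a number of a shift passes 62.5 or a number of a turn 10.7, either way. A call with a gripper value outside its range is refused whole. "gripper" is the closure, from 0 (fully open) to 1 (shut), set as the call begins (left out, the last holds). The fingers move at their own pace and stop on an object; the grip force is fixed at half the most. Time passes only in rows, so rows that do not move let the fingers close. It gives the time, the measured TCP pose, the force, the opening and the grip force at its end, in the units of the state.
- bot.observe(): the state, without advancing time (a new reading comes with each control period).
- bot.capture(name): name is "side" or "top"; returns a dict with "img" (420x560x3 uint8, blue, green, red), "fx", "fy", "cx", "cy" (pixels), "k1" (the pictures are not rectified: a ray, as slopes to the right and down, at radius r is drawn at 1 + k1 r^2 times it, then the intrinsics apply), "view" (4x4, takes a point from world to camera coordinates). Camera axes: x right, y up, looking along -z (the intrinsics and any distortion apply to the point x, -y, -z); pixel columns grow to the right and rows downward; lengths in m; the calibration is good to about 2 mm. A picture is of the moment at which its call begins. There is no depth.
- bot.job_done(): hands the job in; it is judged then, once.
The state is a dict: "t": time; "joint_pos": joint angles; "joint_vel": joint speeds; "joint_torque": joint torques, N m; "tool_pos": TCP position; "eef_rot": TCP orientation; "contact_force": force on the tool from outside, world axes, zero at the start; "moment": the same for the moment, N m; "finger_gap": finger opening in m; "grip_force": force on a finger pad.
Only numpy, scipy, OpenCV 4.12 (cv2) and the standard library are available. Lean on these libraries where they do the work, as an engineer would, in place of code of your own. Each camera call takes 0.05 s, during which the arm holds its last target. There are 200 camera calls.

TASK

Stand the open glass jar upright under the feeder's spout, then draw the feeder's bottom gate only part of the way open so that exactly three of its five ceramic balls drop into the jar. Then push the gate fully shut again, with the other two balls still in the feeder, leave the jar standing on the table under the spout, and do not disturb the other things around.

Things in the scene. Friction and masses are not known exactly. Their poses are not given: they have to be found in the camera images.
- feeder: Fixed gravity feeder, clear and grey plastic on a dark steel foot. Origin on the table below the centre of its spout; z up, +y runs from the spout along the feeder to the gate handle. The steel foot (100 mm wide in x, 8 mm thick) begins at y = 65 mm, its column at 80 mm. An uncovered ball drops on to a trough sloping 10 degrees to the spout, rolls to the spout's end wall and falls out
- spout (a point): Centre of the spout's 26 x 34 mm bottom opening, 80 mm above the table, 10 mm above the standing jar's rim; axes as the feeder. The spout is 34 mm wide in x, y -21 to 69 mm, its walls end 115 mm above the table. The space below is open from -y and both sides: bring the jar in sideways, e.g. along +y, fingers either side of the spout
- hopper (a point): Middle of the hopper's open top, 186 mm above the table; axes as the feeder. Hopper: 34 mm wide in x, feeder y 69 to 213 mm, a row of five cells 24 mm long at 28 mm pitch (cell 1 nearest the spout), centres at feeder y = 85, 113, 141, 169, 197 mm, 4 mm dividers between; one ball in each, lying on the gate that is the bottom of all cells
- gate (a joint): Travel of the 5 mm aluminium gate (top face 151 mm up) along feeder +y, m: 0 = fully shut (stop), 0.150 = fully out; starts 0 to 0.014, all cells covered. Its leading edge is at feeder y = 0.068 + travel: under the divider of cells 3 and 4 at 0.087. A ball drops once some 20 mm of its cell is open (ball 3 near 0.081, ball 4 near 0.109). About 2 N of friction; stays where left
- gate_handle (a point): Grip point of the gate's black upright handle block, 30 mm wide along feeder x, 16 mm thick along feeder y, standing free from 146 to 206 mm above the table. The point is on its centre line, 188 mm above the table, at feeder x = 0, y = 262 mm + gate travel; when shut, 41 mm are free between block and hopper. Axes as the feeder
- jar_center (a point): Round open glass jar, straight-sided, 66 mm outside, 58 mm inside, 70 mm high, floor 5 mm, about 0.16 kg. The point is on its axis, half-way up (35 mm above its foot); z is its axis. At the start it stands on the table to the right of the feeder as the robot sees it
- ball1_center (a point): glazed white ceramic filter ball, 20 mm across, 11 g; point at its centre. At the start it rests on the gate in cell 1 of the feeder (cell 1 is next to the spout), centre 85 mm from the spout centre along the feeder's +y and 161 mm above the table
- ball2_center (a point): glazed white ceramic filter ball, 20 mm across, 11 g; point at its centre. At the start it rests on the gate in cell 2 of the feeder (cell 1 is next to the spout), centre 113 mm from the spout centre along the feeder's +y and 161 mm above the table
- ball3_center (a point): glazed white ceramic filter ball, 20 mm across, 11 g; point at its centre. At the start it rests on the gate in cell 3 of the feeder (cell 1 is next to the spout), centre 141 mm from the spout centre along the feeder's +y and 161 mm above the table
- ball4_center (a point): glazed white ceramic filter ball, 20 mm across, 11 g; point at its centre. At the start it rests on the gate in cell 4 of the feeder (cell 1 is next to the spout), centre 169 mm from the spout centre along the feeder's +y and 161 mm above the table
- ball5_center (a point): glazed white ceramic filter ball, 20 mm across, 11 g; point at its centre. At the start it rests on the gate in cell 5 of the feeder (cell 1 is next to the spout), centre 197 mm from the spout centre along the feeder's +y and 161 mm above the table
- cave: bystander: brown ceramic shrimp cave, dome 80 mm across, 55 mm high; origin under its centre
- suction_cup: bystander: blue suction cup, 48 mm across, 26 mm high; origin under its centre
- airstone: bystander: black disc airstone, 48 mm across, 30 mm high with its nipple; origin under its centre
- tweezer: bystander: steel planting tweezer lying flat, 220 mm long, along its x, 28 mm wide, 7 mm high; origin at its middle, on the table
- conditioner: bystander: white round bottle, 50 mm across, 130 mm high; origin under its centre
- jar: the same glass jar; origin under its centre, on its foot
Things that resemble listed ones, but are neither listed nor needed, are in the scene too. Of the things that look like the jar, the middle-sized one is meant.

How it is judged:
On the way, in this order (a step that is already met when the one before it is completed fails the run):
1. the jar stands upright under the spout while all five balls are still in the feeder (horizontal distance between jar_center and spout below 0.024 m and height (world z) of jar_center below 0.038 m and angle between jar_center's own z axis and vertical below 0.1 rad and height (world z) of each of ball1_center, ball2_center, ball3_center, ball4_center, ball5_center above 0.14 m), for 0.2 s.
2. balls 1, 2 and 3 are in the jar (horizontal distance between each of ball1_center, ball2_center, ball3_center and jar_center below 0.03 m and z of ball1_center in the frame of jar_center between -0.035 and 0.03 m and z of ball2_center in the frame of jar_center between -0.035 and 0.03 m and z of ball3_center in the frame of jar_center between -0.035 and 0.03 m), for 0.2 s.
At the end, for the whole second after the job is handed in: Balls 1, 2 and 3 lie in the jar, which stands upright (within 0.1 rad) and at rest on the table with its axis within 24 mm of the spout's centre; balls 4 and 5 are still in their cells on the gate; the gate is shut to within 8 mm (all of step 2 and horizontal distance between jar_center and spout below 0.024 m and height (world z) of jar_center below 0.038 m and angle between jar_center's own z axis and vertical below 0.1 rad and height (world z) of each of ball4_center, ball5_center above 0.155 m and value of joint gate below 0.008 m and linear speed of jar below 0.02 m/s); the robot touches nothing.
It fails at once if a bystander was moved by more than 30 mm or knocked over (distance of any of cave, suction_cup, airstone, tweezer, conditioner from where it was at the start of the episode above 0.03 m or angle between any of cave, suction_cup, airstone, tweezer, conditioner's own z axis and vertical above 0.5 rad).
It also fails if it takes over 64 s, if anything falls off the work surface, if the arm or the gripper's body presses on something with over 40 N, if the wrist force passes 120 N, or if a joint passes its speed limit or range.

## Working session

There is one attempt and no reset: what is moved stays moved. The work goes in short steps, Python scripts to look and compute and a tool call to move; the robot and the scene stay as the last step left them, time stands still between calls to the robot, and variables do not carry over. Pictures are saved under pics/ and viewed, at most 10 in all, crops included, and the job is handed in when it is done.

Besides the shell and the picture viewer there is one more tool, called after "Emit:" as name(argument=value, ...), one argument or row to a line, values as JSON. send_rows: Moves the arm, as the interface text tells. Its arguments: {"type":"object","properties":{"motion":{"type":"array"},"gripper":{"type":"number"}},"required":["motion"]}

```bash
mkdir -p pics; ls
cat > h.py <<'E'
import numpy as np, cv2
from station import bot
def snap(n,f):
    c=bot.capture(n); cv2.imwrite('pics/'+f+'.png',c['img']); np.savez('pics/'+f+'.npz',**c); return c
def load(f): return dict(np.load('pics/'+f+'.npz'))
def proj(c,P):
    P=np.atleast_2d(P); V=c['view']; q=P@V[:3,:3].T+V[:3,3]
    s=np.c_[q[:,0]/-q[:,2],-q[:,1]/-q[:,2]]; r2=(s**2).sum(1,keepdims=True); s=s*(1+c['k1']*r2)
    return s*[c['fx'],c['fy']]+[c['cx'],c['cy']]
def unproj(c,uv,z):
    u=(np.array(uv,float)-[c['cx'],c['cy']])/[c['fx'],c['fy']]; s=u.copy()
    for _ in range(20): s=u/(1+c['k1']*(s@s))
    V=c['view']; d=V[:3,:3].T@np.array([s[0],-s[1],-1]); o=-V[:3,:3].T@V[:3,3]
    return o+d*(z-o[2])/d[2]
E
python3 - <<'E'
from h import *
for n in('side','top'):
    c=snap(n,n+'0'); V=c['view']; print(n,c['fx'],c['k1'],-V[:3,:3].T@V[:3,3],V[:3,:3].round(2).tolist())
s=bot.observe(); print(s['tool_pos'],s['eef_rot'],s['finger_gap'],bot.pinch_z,s['t'])
E
```

```text
pics
side 391.12481486313766 -0.10154615870002554 [0.46609774 0.53381274 0.65943628] [[-0.99, -0.13, 0.01], [0.09, -0.63, 0.78], [-0.1, 0.77, 0.63]]
top 449.3755156051119 -0.08197491608957953 [ 0.41395865 -0.09382836  1.06289825] [[0.03, -1.0, 0.01], [0.99, 0.03, 0.13], [-0.13, 0.0, 0.99]]
[ 0.17930613 -0.62428715  0.23034773] [-8.26357804e-04  9.90228183e-01  1.39454064e-01 -1.61179194e-04] 0.08537252747566049 0.0187 0.1
```

View pics/side0.png

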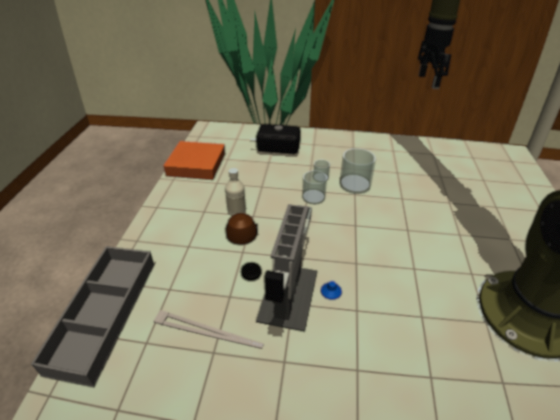

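View pics/top0.png

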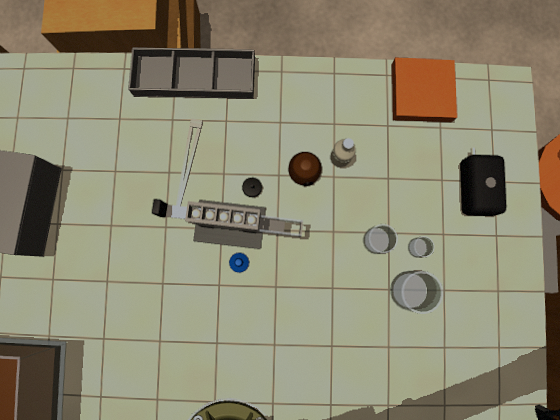

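The two pictures show three glass jars: the medium one at top (379,239) / side (315,188), the small one at top (420,246) / side (321,170), and the large one at top (416,291) / side (357,170). The middle-sized one, at top (379,239), is the one meant. The feeder has its spout end at top (305,230) and its handle at (160,208). I'll take one close crop to check.

Run:
```python
from h import *
t=cv2.imread('pics/top0.png')[170:320,140:450]; s=cv2.imread('pics/side0.png')[150:340,220:390]
a=cv2.resize(t,None,fx=2.5,fy=2.5,interpolation=3)
cv2.imwrite('pics/c1.png',a)
cv2.imwrite('pics/c2.png',cv2.resize(s,None,fx=3.1,fy=3.1,interpolation=3))
c=load('top0')
g=c['img'].min(2)
m=(g>185).astype(np.uint8); m[:, :185]=0; m[:,262:]=0; m[:203]=0; m[232:]=0
n,l,st,ce=cv2.connectedComponentsWithStats(m)
for i in range(1,n): print(st[i],ce[i],unproj(c,ce[i],.161))
```

```text
(no output)
```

View pics/c1.png

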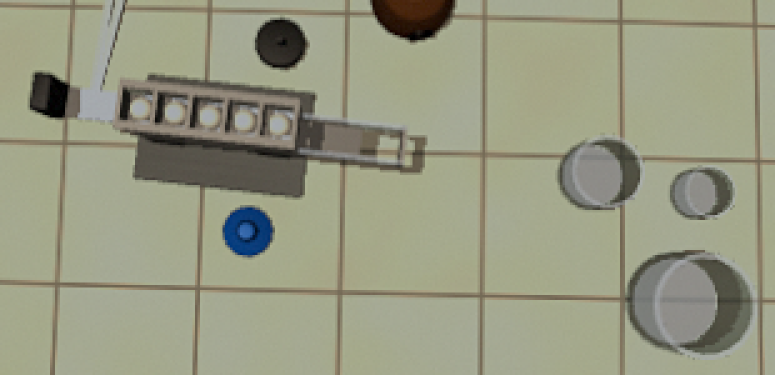

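View pics/c2.png

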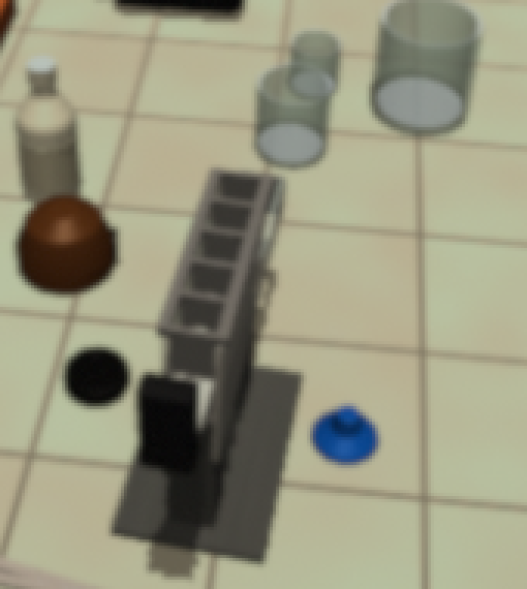

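```bash
cat > fit.py <<'E'
from h import *
from scipy.optimize import least_squares
c=load('top0'); s=load('side0')
T=lambda l:np.array(l,float)/2.5+[140,170]-.3
S=lambda l:np.array(l,float)/3.1+[220,150]-.3
def R(a): return np.array([[np.cos(a),-np.sin(a),0],[np.sin(a),np.cos(a),0],[0,0,1]])
def W(p,F): return np.asarray(F)@R(p[2]).T+[p[0],p[1],0]
# crop px, feeder pts
tp=T([(279,124),(244,120),(210,116),(175,112),(140,107),(121,79),(302,95),(297,149),(117,128),(315,94),(303,197),(134,177)])
tF=np.array([[0,y,.161] for y in(.085,.113,.141,.169,.197)]+[[.017,.213,.186],[.017,.069,.186],[-.017,.069,.186],[-.017,.213,.186]]+[[.05,.065,.008],[-.05,.065,.008],[-.05,.21,.008]])
sp=S([(213,170),(284,178),(228,335),(160,327),(301,373)])
sF=np.array([[.017,.069,.186],[-.017,.069,.186],[-.017,.213,.186],[.017,.213,.186],[-.05,.065,.008]])
f=lambda p:np.r_[(proj(c,W(p,tF[:-1]))-tp[:-1]).ravel()]
r=least_squares(f,[.4,-.13,0.],loss='soft_l1'); p=r.x
if __name__=='__main__':
    print(p,f(p).reshape(-1,2).round(1).tolist()); print('side',(proj(s,W(p,sF))-sp).round(1).tolist())
    g=lambda q:np.r_[(proj(c,W(p,[[0,.262+q[0],.206]]))-T([(40,92)])).ravel()]
    print('gate~',least_squares(g,[.005]).x)
    print('jar',unproj(c,T((595,173)),0),unproj(c,T((605,173)),.07), unproj(s,S((290,145)),.005),unproj(s,S((292,87)),.07))
    for n,u,z in(('cup',(248,231),.013),('air',(280,43),.01),('tw',(98,95),.0)): print(n,unproj(c,T(u),z))
    for n,u in(('cave',(305,168)),('cond',(348,145))): print(n,unproj(c,u,.05))
E
python3 fit.py
```

```text
[ 0.50370141 -0.13017101 -0.08902708] [[0.2, 0.1], [0.5, 0.1], [0.3, 0.1], [0.7, 0.1], [1.0, 0.5], [-0.4, 0.7], [-0.5, 2.7], [-0.6, -1.8], [-1.2, -1.9], [0.0, -0.8], [-0.2, 0.1]]
side [[1.1, -0.8], [-4.6, -0.9], [-1.4, 1.1], [0.7, 0.4], [1.0, -0.4]]
gate~ [0.00751986]
jar [ 0.49006249 -0.33816431  0.        ] [ 0.48527045 -0.33105282  0.07      ] [ 0.488676   -0.33250552  0.005     ] [ 0.49040206 -0.32889959  0.07      ]
cup [ 0.42666662 -0.01158536  0.013     ]
air [ 0.60524832 -0.03513174  0.01      ]
tw [0.55186505 0.13798563 0.        ]
cave [ 0.64565657 -0.15860179  0.05      ]
cond [ 0.70346652 -0.25795046  0.05      ]
```

```bash
cat > go.py <<'E'
import sys; from h import *
from scipy.spatial.transform import Rotation as Ro
from fit import p,W
def rel(name,P,s=None):
    s=s or bot.observe(); q=s['eef_rot']; M=Ro.from_quat([q[1],q[2],q[3],q[0]]).as_matrix()
    d=M.T@(np.array(P)-s['tool_pos'])*1e3
    ty=np.array([np.cos(p[2]),np.sin(p[2]),0]); l=M.T@ty; a=np.degrees(np.arctan2(-l[0],l[1])); a=(a+90)%180-90
    print(name,'shift mm',d.round(1),'yaw',round(a,1),'tcp',s['tool_pos'].round(4),'gap',round(s['finger_gap'],4),'t',s['t'])
E
python3 - <<'E'
from go import *
rel('above jar',[.488,-.333,.16])
c=load('top0')
print(unproj(c,(416,291),.05),unproj(c,(420,246),.03))
E
```

```text
above jar shift mm [ 377.1 -194.6   70.6] yaw -68.9 tcp [ 0.1793 -0.6243  0.2303] gap 0.0854 t 0.1
[ 0.37129273 -0.41388463  0.05      ] [ 0.47381324 -0.43046996  0.03      ]
```

Emit:
send_rows(
  motion=[
    {"tx": 42, "ty": -21.5},
    {"tx": 42, "ty": -21.5},
    {"tx": 42, "ty": -21.5},
    {"tx": 42, "ty": -21.5},
    {"tx": 42, "ty": -21.5},
    {"tx": 42, "ty": -21.5},
    {"tx": 42, "ty": -21.5},
    {"tx": 42, "ty": -21.5},
    {"tx": 41, "ty": -22.5},
    {},
    {},
    {},
  ],
  gripper=0,
)

```text
$.motion[0]: bad value
```

Emit:
send_rows(
  motion=[
    {"yaw": -10},
    {"yaw": -10},
    {"yaw": -10},
    {"yaw": -10},
    {"yaw": -10},
    {"yaw": -10},
    {"yaw": -8.9},
    {},
    {},
    {},
  ],
)

```text
$.motion[0]: bad value
```

Run:
```python
from go import *
rel('above jar',[.488,-.333,.16])
c=snap('side','s1'); t=snap('top','t1')
a=cv2.resize(c['img'][40:240,250:450],(560,560),interpolation=3)
# overlay jar model circles
for z in(0,.07):
    th=np.linspace(0,2*np.pi,60); P=np.c_[.488+.033*np.cos(th),-.333+.033*np.sin(th),0*th+z]
    for u in proj(c,P): cv2.circle(a,tuple(int(v) for v in (u-[250,40])*2.8),1,(0,0,255),-1)
cv2.imwrite('pics/o1.png',a)
```

```text
above jar shift mm [ 377.1 -194.6   70.6] yaw -68.9 tcp [ 0.1793 -0.6243  0.2303] gap 0.0854 t 0.1
```

View pics/o1.png

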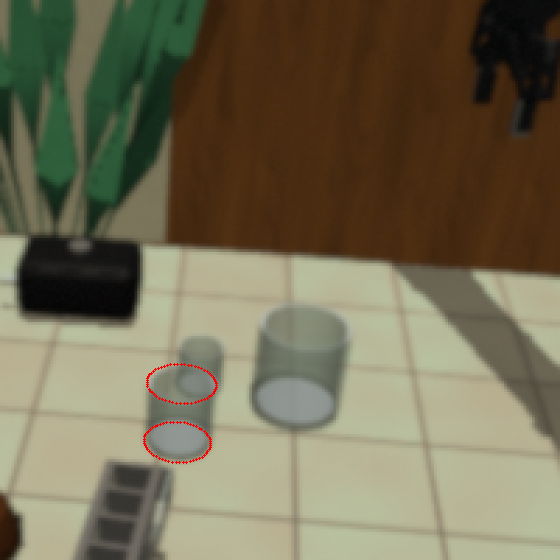

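The move was refused because each row needs all four keys. The overlay fits the medium jar: its foot ellipse is at (178,441) in the crop.

Emit:
send_rows(
  motion=[
    {"tx": 42, "ty": -21.5, "tz": 0, "yaw": 0},
    {"tx": 42, "ty": -21.5, "tz": 0, "yaw": 0},
    {"tx": 42, "ty": -21.5, "tz": 0, "yaw": 0},
    {"tx": 42, "ty": -21.5, "tz": 0, "yaw": 0},
    {"tx": 42, "ty": -21.5, "tz": 0, "yaw": 0},
    {"tx": 42, "ty": -21.5, "tz": 0, "yaw": 0},
    {"tx": 42, "ty": -21.5, "tz": 0, "yaw": 0},
    {"tx": 42, "ty": -21.5, "tz": 0, "yaw": 0},
    {"tx": 41, "ty": -22.5, "tz": 0, "yaw": 0},
    {"tx": 0, "ty": 0, "tz": 0, "yaw": 0},
    {"tx": 0, "ty": 0, "tz": 0, "yaw": 0},
  ],
  gripper=0,
)

```text
t: 1.58
tool_pos: [0.4877, -0.3341, 0.2311]
eef_rot: [0.0, 0.99, 0.139, -0.0]
contact_force: [0.7, -0.5, -0.4]
finger_gap: 0.0857
grip_force: 0.0
```

Emit:
send_rows(
  motion=[
    {"tx": 0, "ty": 0, "tz": 0, "yaw": -10},
    {"tx": 0, "ty": 0, "tz": 0, "yaw": -10},
    {"tx": 0, "ty": 0, "tz": 0, "yaw": -10},
    {"tx": 0, "ty": 0, "tz": 0, "yaw": -10},
    {"tx": 0, "ty": 0, "tz": 0, "yaw": -10},
    {"tx": 0, "ty": 0, "tz": 0, "yaw": -10},
    {"tx": 0, "ty": 0, "tz": 0, "yaw": -8.9},
    {"tx": 0, "ty": 0, "tz": 0, "yaw": 0},
    {"tx": 0, "ty": 0, "tz": 0, "yaw": 0},
  ],
)

```text
t: 2.7
tool_pos: [0.4874, -0.3346, 0.2313]
eef_rot: [0.0, 0.739, 0.674, -0.0]
contact_force: [0.0, -0.0, -0.0]
finger_gap: 0.0855
grip_force: 0.0
```

Run:
```python
from go import *
rel('grasp',[.488,-.333,.045])
```

```text
grasp shift mm [  1.8   0.5 186.3] yaw -0.2 tcp [ 0.4874 -0.3346  0.2313] gap 0.0855 t 2.7
```

Emit:
send_rows(
  motion=[
    {"tx": 1.5, "ty": 0, "tz": 45, "yaw": 0},
    {"tx": 0, "ty": 0, "tz": 45, "yaw": 0},
    {"tx": 0, "ty": 0, "tz": 25, "yaw": 0},
    {"tx": 0, "ty": 0, "tz": 25, "yaw": 0},
    {"tx": 0, "ty": 0, "tz": 25, "yaw": 0},
    {"tx": 0, "ty": 0, "tz": 20, "yaw": 0},
    {"tx": 0, "ty": 0, "tz": 0, "yaw": 0},
    {"tx": 0, "ty": 0, "tz": 0, "yaw": 0},
  ],
)

```text
t: 3.7
tool_pos: [0.4888, -0.3326, 0.0472]
eef_rot: [0.001, 0.738, 0.675, 0.0]
contact_force: [1.0, 0.2, 0.3]
finger_gap: 0.0853
grip_force: 0.0
```

Emit:
send_rows(
  motion=[
    {"tx": 0, "ty": 0, "tz": 0, "yaw": 0},
    {"tx": 0, "ty": 0, "tz": 0, "yaw": 0},
    {"tx": 0, "ty": 0, "tz": 0, "yaw": 0},
    {"tx": 0, "ty": 0, "tz": 0, "yaw": 0},
    {"tx": 0, "ty": 0, "tz": 0, "yaw": 0},
    {"tx": 0, "ty": 0, "tz": 0, "yaw": 0},
    {"tx": 0, "ty": 0, "tz": 0, "yaw": 0},
    {"tx": 0, "ty": 0, "tz": 0, "yaw": 0},
  ],
  gripper=0.6,
)

```text
t: 4.7
tool_pos: [0.4894, -0.333, 0.0483]
eef_rot: [0.002, 0.738, 0.675, 0.0]
contact_force: [-1.0, 0.9, 5.1]
finger_gap: 0.0639
grip_force: 66.1
```

Run:
```python
from go import *
s=bot.observe(); print(s['grip_force'],s['contact_force'])
rel('front',W(p,[[0,-.15,.05]])[0]); rel('spout',W(p,[[0,0,.05]])[0])
c=snap('side','s2'); t=snap('top','t2')
a=cv2.resize(c['img'][130:230,270:370],(400,400),interpolation=3)
b=cv2.resize(t['img'][190:290,330:430],(400,400),interpolation=3)
cv2.imwrite('pics/o2.png',np.hstack([a,b]))
```

```text
66.09011001884937 [-0.9893406   0.94535149  5.07298362]
front shift mm [53.3 -3.7 -1.8] yaw 0.0 tcp [ 0.4894 -0.333   0.0483] gap 0.0639 t 4.7
spout shift mm [203.3  -3.7  -2.1] yaw 0.0 tcp [ 0.4894 -0.333   0.0483] gap 0.0639 t 4.7
```

View pics/o2.png

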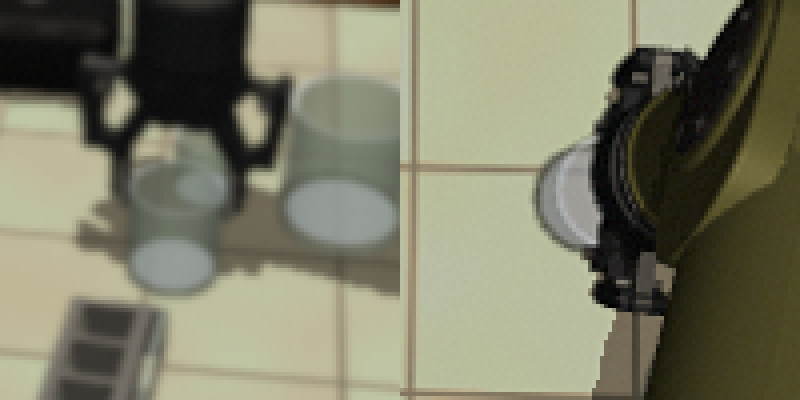

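Emit:
send_rows(
  motion=[
    {"tx": 0, "ty": 0, "tz": -4, "yaw": 0},
    {"tx": 20, "ty": -3.5, "tz": 0, "yaw": 0},
    {"tx": 25, "ty": 0, "tz": 0, "yaw": 0},
    {"tx": 25, "ty": 0, "tz": 0, "yaw": 0},
    {"tx": 25, "ty": 0, "tz": 0, "yaw": 0},
    {"tx": 20, "ty": 0, "tz": 0, "yaw": 0},
    {"tx": 15, "ty": 0, "tz": 0, "yaw": 0},
    {"tx": 0, "ty": 0, "tz": 0, "yaw": 0},
  ],
)

```text
t: 5.8
tool_pos: [0.4964, -0.201, 0.0503]
eef_rot: [-0.0, 0.737, 0.676, 0.0]
contact_force: [0.5, -0.0, -2.4]
finger_gap: 0.064
grip_force: 66.3
```

Run:
```python
from go import *
s=bot.observe(); print(s['grip_force'],s['contact_force'],s['moment'])
rel('spout',W(p,[[0,0,.05]])[0])
c=snap('side','s3'); t=snap('top','t3')
a=cv2.resize(c['img'][130:260,240:370],(400,400),interpolation=3)
b=cv2.resize(t['img'][180:280,260:360],(400,400),interpolation=3)
cv2.imwrite('pics/o3.png',np.hstack([a,b]))
```

```text
66.32456257939339 [ 0.52650116 -0.03509096 -2.43510974] [ 0.04901398 -0.04348406 -0.0387445 ]
spout shift mm [71.2  1.2  0.3] yaw 0.2 tcp [ 0.4964 -0.201   0.0503] gap 0.064 t 5.8
```

View pics/o3.png

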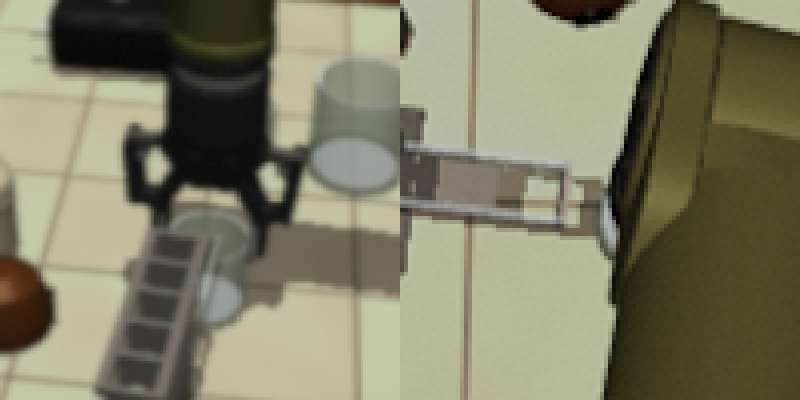

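The jar is held, just off the table and level with the spout line (spout end at about (565,190) in the right half of the crop). I'll move it in.

Emit:
send_rows(
  motion=[
    {"tx": 12, "ty": 1, "tz": 0, "yaw": 0},
    {"tx": 12, "ty": 0, "tz": 0, "yaw": 0},
    {"tx": 12, "ty": 0, "tz": 0, "yaw": 0},
    {"tx": 0, "ty": 0, "tz": 0, "yaw": 0},
  ],
)

```text
t: 6.4
tool_pos: [0.5007, -0.1649, 0.0504]
eef_rot: [-0.0, 0.737, 0.676, 0.0]
contact_force: [-0.1, 0.2, -2.0]
finger_gap: 0.0636
grip_force: 66.3
```

Emit:
send_rows(
  motion=[
    {"tx": 12, "ty": 0, "tz": 0, "yaw": 0},
    {"tx": 12, "ty": 0, "tz": 0, "yaw": 0},
    {"tx": 11, "ty": 0, "tz": 0, "yaw": 0},
    {"tx": 0, "ty": 0, "tz": 0, "yaw": 0},
    {"tx": 0, "ty": 0, "tz": 0, "yaw": 0},
  ],
)

```text
t: 7.02
tool_pos: [0.5035, -0.1321, 0.0503]
eef_rot: [0.0, 0.738, 0.675, -0.0]
contact_force: [1.0, 0.1, -2.0]
finger_gap: 0.0639
grip_force: 66.3
```

Run:
```python
from go import *
rel('spout',W(p,[[0,0,.048]])[0])
```

```text
spout shift mm [1.9 0.1 2.3] yaw 0.0 tcp [ 0.5035 -0.1321  0.0503] gap 0.0639 t 7.025
```

Emit:
send_rows(
  motion=[
    {"tx": 1, "ty": 0, "tz": 1.5, "yaw": 0},
    {"tx": 0, "ty": 0, "tz": 1.5, "yaw": 0},
    {"tx": 0, "ty": 0, "tz": 0, "yaw": 0},
    {"tx": 0, "ty": 0, "tz": 0, "yaw": 0},
  ],
)

```text
t: 7.52
tool_pos: [0.5036, -0.1312, 0.0483]
eef_rot: [0.0, 0.738, 0.675, -0.0]
contact_force: [-4.2, 1.6, 6.2]
finger_gap: 0.0637
grip_force: 67.2
```

Emit:
send_rows(
  motion=[
    {"tx": 0, "ty": 0, "tz": 0, "yaw": 0},
    {"tx": 0, "ty": 0, "tz": 0, "yaw": 0},
    {"tx": 0, "ty": 0, "tz": 0, "yaw": 0},
    {"tx": 0, "ty": 0, "tz": 0, "yaw": 0},
    {"tx": 0, "ty": 0, "tz": 0, "yaw": 0},
    {"tx": 0, "ty": 0, "tz": 0, "yaw": 0},
    {"tx": 0, "ty": 0, "tz": 0, "yaw": 0},
  ],
  gripper=0,
)

```text
t: 8.4
tool_pos: [0.5036, -0.1308, 0.0473]
eef_rot: [0.0, 0.738, 0.675, -0.0]
contact_force: [0.1, 0.4, -0.3]
finger_gap: 0.0854
grip_force: 0.0
```

Emit:
send_rows(
  motion=[
    {"tx": 0, "ty": 0, "tz": -10, "yaw": 0},
    {"tx": 0, "ty": 0, "tz": -20, "yaw": 0},
    {"tx": 0, "ty": 0, "tz": -40, "yaw": 0},
    {"tx": 0, "ty": 0, "tz": -50, "yaw": 0},
    {"tx": 0, "ty": 0, "tz": -50, "yaw": 0},
    {"tx": 0, "ty": 0, "tz": -45, "yaw": 0},
    {"tx": 0, "ty": 0, "tz": 0, "yaw": 0},
    {"tx": 0, "ty": 0, "tz": 0, "yaw": 0},
  ],
)

```text
t: 9.4
tool_pos: [0.5033, -0.1307, 0.2622]
eef_rot: [0.0, 0.738, 0.675, -0.0]
contact_force: [-1.0, 0.3, -0.7]
finger_gap: 0.0856
grip_force: 0.0
```

Run:
```python
from go import *
for g in(0,.0075): rel('handle',W(p,[[0,.262+g,.169]])[0])
```

```text
handle shift mm [262.6   0.6  93.1] yaw 0.0 tcp [ 0.5033 -0.1307  0.2622] gap 0.0856 t 9.4
handle shift mm [270.1   0.6  93.1] yaw 0.0 tcp [ 0.5033 -0.1307  0.2622] gap 0.0856 t 9.4
```

Emit:
send_rows(
  motion=[
    {"tx": 45, "ty": 0, "tz": 0, "yaw": 0},
    {"tx": 45, "ty": 0, "tz": 0, "yaw": 0},
    {"tx": 45, "ty": 0, "tz": 0, "yaw": 0},
    {"tx": 45, "ty": 0, "tz": 0, "yaw": 0},
    {"tx": 45, "ty": 0, "tz": 0, "yaw": 0},
    {"tx": 45, "ty": 0.5, "tz": 0, "yaw": 0},
    {"tx": 0, "ty": 0, "tz": 0, "yaw": 0},
    {"tx": 0, "ty": 0, "tz": 0, "yaw": 0},
  ],
)

```text
t: 10.4
tool_pos: [0.5273, 0.1374, 0.2609]
eef_rot: [-0.001, 0.738, 0.675, -0.001]
contact_force: [-0.2, -0.8, 0.0]
finger_gap: 0.0858
grip_force: 0.0
```

Run:
```python
from go import *
rel('handle',W(p,[[0,.2695,.169]])[0])
c=snap('side','s4'); t=snap('top','t4')
a=cv2.resize(c['img'][170:330,220:380],(400,400),interpolation=3)
b=cv2.resize(t['img'][180:280,240:340],(400,400),interpolation=3)
th=np.linspace(0,2*np.pi,60)
for z in(0,.07):
    P=W(p,np.c_[.033*np.cos(th),.033*np.sin(th),0*th+z])
    for u in proj(c,P): cv2.circle(a,tuple(int(v) for v in (u-[220,170])*2.5),0,(0,0,255),-1)
    for u in proj(t,P): cv2.circle(b,tuple(int(v) for v in (u-[240,180])*4),0,(0,0,255),-1)
cv2.imwrite('pics/o4.png',np.hstack([a,b]))
```

```text
handle shift mm [ 1.   0.5 91.9] yaw 0.0 tcp [0.5273 0.1374 0.2609] gap 0.0858 t 10.4
```

View pics/o4.png

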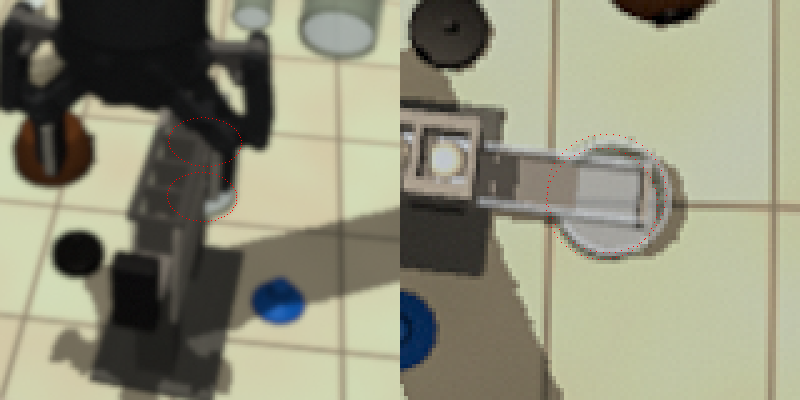

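The jar stands under the spout, about 6 mm toward −y, which is well within tolerance. Next I'll descend on the handle and grip it.

Emit:
send_rows(
  motion=[
    {"tx": 1, "ty": 0.5, "tz": 30, "yaw": 0},
    {"tx": 0, "ty": 0, "tz": 25, "yaw": 0},
    {"tx": 0, "ty": 0, "tz": 20, "yaw": 0},
    {"tx": 0, "ty": 0, "tz": 16, "yaw": 0},
    {"tx": 0, "ty": 0, "tz": 0, "yaw": 0},
    {"tx": 0, "ty": 0, "tz": 0, "yaw": 0},
  ],
)

```text
t: 11.25
tool_pos: [0.5291, 0.1393, 0.172]
eef_rot: [0.0, 0.738, 0.675, 0.001]
contact_force: [-0.2, 0.5, 0.5]
finger_gap: 0.0853
grip_force: 0.0
```

Emit:
send_rows(
  motion=[
    {"tx": 0, "ty": 0, "tz": 0, "yaw": 0},
    {"tx": 0, "ty": 0, "tz": 0, "yaw": 0},
    {"tx": 0, "ty": 0, "tz": 0, "yaw": 0},
    {"tx": 0, "ty": 0, "tz": 0, "yaw": 0},
    {"tx": 0, "ty": 0, "tz": 0, "yaw": 0},
    {"tx": 0, "ty": 0, "tz": 0, "yaw": 0},
    {"tx": 0, "ty": 0, "tz": 0, "yaw": 0},
    {"tx": 0, "ty": 0, "tz": 0, "yaw": 0},
    {"tx": 0, "ty": 0, "tz": 0, "yaw": 0},
    {"tx": 0, "ty": 0, "tz": 0, "yaw": 0},
  ],
  gripper=1,
)

```text
t: 12.5
tool_pos: [0.5277, 0.1395, 0.1718]
eef_rot: [-0.0, 0.738, 0.675, -0.001]
contact_force: [-4.1, -0.1, 5.1]
finger_gap: 0.0291
grip_force: 60.0
```

Emit:
send_rows(
  motion=[
    {"tx": -2, "ty": 0, "tz": 0, "yaw": 0},
    {"tx": -2, "ty": 0, "tz": 0, "yaw": 0},
    {"tx": 0, "ty": 0, "tz": 0, "yaw": 0},
  ],
)

```text
t: 12.88
tool_pos: [0.5274, 0.1361, 0.1718]
eef_rot: [-0.001, 0.737, 0.675, -0.0]
contact_force: [-3.7, 2.3, 5.7]
finger_gap: 0.0293
grip_force: 60.1
```

Emit:
send_rows(
  motion=[
    {"tx": -2, "ty": 0, "tz": 0, "yaw": 0},
    {"tx": 0, "ty": 0, "tz": 0, "yaw": 0},
  ],
)

```text
t: 13.12
tool_pos: [0.5273, 0.1341, 0.1718]
eef_rot: [-0.001, 0.737, 0.675, -0.0]
contact_force: [-4.2, 1.0, 6.7]
finger_gap: 0.0294
grip_force: 60.1
```

Emit:
send_rows(
  motion=[
    {"tx": -2, "ty": 0, "tz": 0, "yaw": 0},
    {"tx": 0, "ty": 0, "tz": 0, "yaw": 0},
  ],
)

```text
t: 13.38
tool_pos: [0.5271, 0.1325, 0.1718]
eef_rot: [-0.001, 0.737, 0.675, 0.0]
contact_force: [-4.1, 1.8, 5.4]
finger_gap: 0.0293
grip_force: 60.0
```

Emit:
send_rows(
  motion=[
    {"tx": -2, "ty": 0, "tz": 0, "yaw": 0},
    {"tx": 0, "ty": 0, "tz": 0, "yaw": 0},
  ],
)

```text
t: 13.62
tool_pos: [0.5271, 0.1325, 0.1719]
eef_rot: [-0.002, 0.737, 0.676, 0.001]
contact_force: [-2.3, 7.6, 2.9]
finger_gap: 0.0291
grip_force: 59.7
```

The gate stop is at tool y = 0.1325. The target travel is 0.094, which is tool y ≈ 0.226.

Emit:
send_rows(
  motion=[
    {"tx": 10, "ty": 0, "tz": 0, "yaw": 0},
    {"tx": 15, "ty": 0, "tz": 0, "yaw": 0},
    {"tx": 15, "ty": 0, "tz": 0, "yaw": 0},
    {"tx": 15, "ty": 0, "tz": 0, "yaw": 0},
    {"tx": 12, "ty": 0, "tz": 0, "yaw": 0},
    {"tx": 10, "ty": 0, "tz": 0, "yaw": 0},
    {"tx": 8, "ty": 0, "tz": 0, "yaw": 0},
    {"tx": 0, "ty": 0, "tz": 0, "yaw": 0},
    {"tx": 0, "ty": 0, "tz": 0, "yaw": 0},
  ],
)

```text
t: 14.75
tool_pos: [0.5345, 0.2151, 0.1718]
eef_rot: [-0.001, 0.737, 0.675, 0.0]
contact_force: [-2.9, 2.8, 5.1]
finger_gap: 0.0292
grip_force: 60.0
```

Travel is 0.083, so I'll pull 9 mm more and wait for the balls to roll.

Emit:
send_rows(
  motion=[
    {"tx": 5, "ty": 0, "tz": 0, "yaw": 0},
    {"tx": 4, "ty": 0, "tz": 0, "yaw": 0},
    {"tx": 0, "ty": 0, "tz": 0, "yaw": 0},
    {"tx": 0, "ty": 0, "tz": 0, "yaw": 0},
    {"tx": 0, "ty": 0, "tz": 0, "yaw": 0},
    {"tx": 0, "ty": 0, "tz": 0, "yaw": 0},
    {"tx": 0, "ty": 0, "tz": 0, "yaw": 0},
    {"tx": 0, "ty": 0, "tz": 0, "yaw": 0},
    {"tx": 0, "ty": 0, "tz": 0, "yaw": 0},
    {"tx": 0, "ty": 0, "tz": 0, "yaw": 0},
    {"tx": 0, "ty": 0, "tz": 0, "yaw": 0},
    {"tx": 0, "ty": 0, "tz": 0, "yaw": 0},
  ],
)

```text
t: 16.25
tool_pos: [0.5353, 0.2232, 0.1718]
eef_rot: [-0.0, 0.738, 0.675, -0.0]
contact_force: [-4.5, 0.7, 5.3]
finger_gap: 0.0294
grip_force: 60.1
```

Emit:
send_rows(
  motion=[
    {"tx": 0, "ty": 0, "tz": 0, "yaw": 0},
    {"tx": 0, "ty": 0, "tz": 0, "yaw": 0},
    {"tx": 0, "ty": 0, "tz": 0, "yaw": 0},
    {"tx": 0, "ty": 0, "tz": 0, "yaw": 0},
    {"tx": 0, "ty": 0, "tz": 0, "yaw": 0},
    {"tx": 0, "ty": 0, "tz": 0, "yaw": 0},
    {"tx": 0, "ty": 0, "tz": 0, "yaw": 0},
    {"tx": 0, "ty": 0, "tz": 0, "yaw": 0},
  ],
)

```text
t: 17.25
tool_pos: [0.5353, 0.2232, 0.1718]
eef_rot: [-0.0, 0.738, 0.675, -0.0]
contact_force: [-4.7, -0.1, 5.7]
finger_gap: 0.0292
grip_force: 60.1
```

Run:
```python
from go import *
c=snap('side','s5'); t=snap('top','t5')
a=cv2.resize(c['img'][160:300,240:380],(400,400),interpolation=3)
b=cv2.resize(t['img'][150:290,190:330],(400,400),interpolation=3)
cv2.imwrite('pics/o5.png',np.hstack([a,b]))
```

```text
(no output)
```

View pics/o5.png

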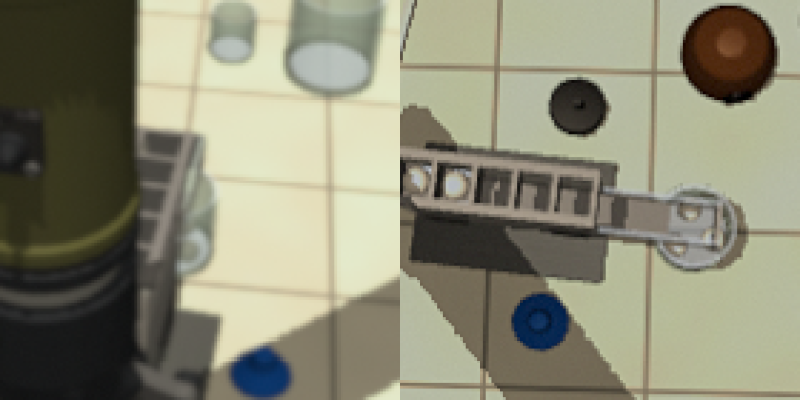

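Three balls lie in the jar at (688,211), (678,246) and (708,235), and two are still in the hopper at (418,178) and (455,185). Now I'll shut the gate.

Emit:
send_rows(
  motion=[
    {"tx": -10, "ty": 0, "tz": 0, "yaw": 0},
    {"tx": -15, "ty": 0, "tz": 0, "yaw": 0},
    {"tx": -15, "ty": 0, "tz": 0, "yaw": 0},
    {"tx": -15, "ty": 0, "tz": 0, "yaw": 0},
    {"tx": -12, "ty": 0, "tz": 0, "yaw": 0},
    {"tx": -10, "ty": 0, "tz": 0, "yaw": 0},
    {"tx": -7, "ty": 0, "tz": 0, "yaw": 0},
    {"tx": -4, "ty": 0, "tz": 0, "yaw": 0},
    {"tx": -4, "ty": 0, "tz": 0, "yaw": 0},
    {"tx": 0, "ty": 0, "tz": 0, "yaw": 0},
    {"tx": 0, "ty": 0, "tz": 0, "yaw": 0},
  ],
)

```text
t: 18.73
tool_pos: [0.5271, 0.1325, 0.1718]
eef_rot: [-0.001, 0.737, 0.675, 0.0]
contact_force: [-4.8, 4.3, 6.0]
finger_gap: 0.0289
grip_force: 60.2
```

The gate is back at its stop. I'll release the handle and go up.

Emit:
send_rows(
  motion=[
    {"tx": 0, "ty": 0, "tz": 0, "yaw": 0},
    {"tx": 0, "ty": 0, "tz": 0, "yaw": 0},
    {"tx": 0, "ty": 0, "tz": 0, "yaw": 0},
    {"tx": 0, "ty": 0, "tz": 0, "yaw": 0},
    {"tx": 0, "ty": 0, "tz": 0, "yaw": 0},
    {"tx": 0, "ty": 0, "tz": 0, "yaw": 0},
    {"tx": 0, "ty": 0, "tz": 0, "yaw": 0},
    {"tx": 0, "ty": 0, "tz": 0, "yaw": 0},
    {"tx": 0, "ty": 0, "tz": 0, "yaw": 0},
  ],
  gripper=0,
)

```text
t: 19.85
tool_pos: [0.5278, 0.1311, 0.1713]
eef_rot: [0.0, 0.738, 0.675, -0.0]
contact_force: [0.4, -0.0, -0.0]
finger_gap: 0.0855
grip_force: 0.0
```

Emit:
send_rows(
  motion=[
    {"tx": 0, "ty": 0, "tz": -10, "yaw": 0},
    {"tx": 0, "ty": 0, "tz": -25, "yaw": 0},
    {"tx": 0, "ty": 0, "tz": -35, "yaw": 0},
    {"tx": 0, "ty": 0, "tz": -25, "yaw": 0},
    {"tx": 40, "ty": 0, "tz": 0, "yaw": 0},
    {"tx": 40, "ty": 0, "tz": 0, "yaw": 0},
    {"tx": 0, "ty": 0, "tz": 0, "yaw": 0},
    {"tx": 0, "ty": 0, "tz": 0, "yaw": 0},
    {"tx": 0, "ty": 0, "tz": 0, "yaw": 0},
  ],
)

```text
t: 20.98
tool_pos: [0.5353, 0.2093, 0.2664]
eef_rot: [0.0, 0.738, 0.674, -0.0]
contact_force: [0.2, -1.1, 0.0]
finger_gap: 0.0853
grip_force: 0.0
```

Run:
```python
from go import *
t=snap('top','t6')
cv2.imwrite('pics/o6.png',cv2.resize(t['img'][110:290,140:380],(800,600),interpolation=3))
```

```text
(no output)
```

View pics/o6.png

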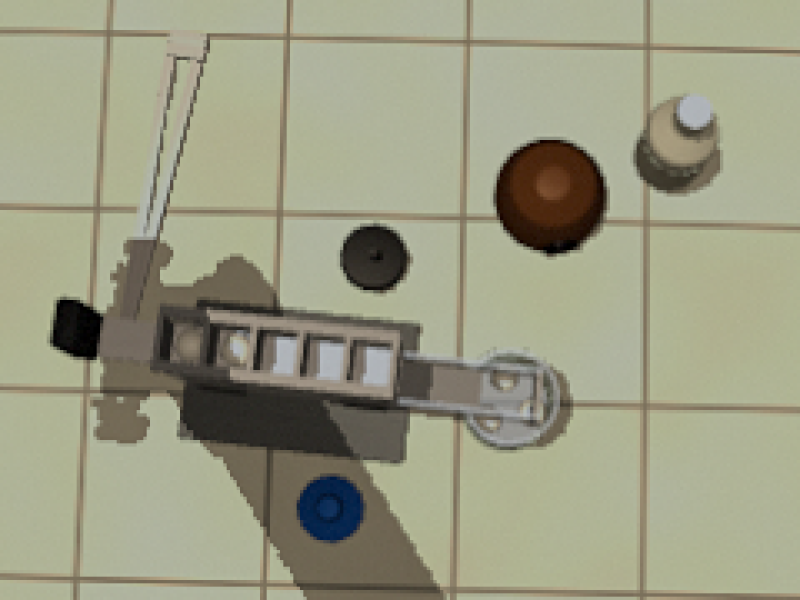

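The gate is shut, with balls 4 and 5 in their cells at (188,345) and (237,348). Three balls are in the jar around (510,395), and the bystanders have not moved.

```bash
python3 -c "
from station import bot
print(bot.job_done())"
```

```text
the job is handed in; nothing more can be done
None
```

The job is handed in: three balls are in the jar standing under the spout, the gate is shut with balls 4 and 5 still in the feeder, and nothing else was moved. I don't have the judge's result, since the hand-in returned none.

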